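# Load the two tall tins into the divided crate

### The job

Stand the two loose tall tins with the black screw caps upright in the two empty cells of the plywood crate, one in each cell. Set them down on the mats rather than dropping them in; the squat tin is not wanted in the crate.

Things in the scene. Friction and masses are not known exactly. Their poses are not given: they have to be found in the camera images.
- tin_a: Loose tall round tin standing upright: aluminium, plain paper band, narrow black screw cap. Body 44 mm in diameter, 82 mm high; cap 26 mm in diameter; 108 mm high in all; 0.1 to 0.22 kg. Origin at the centre of its underside, z up along its axis. Grasp across the upper body.
- tin_b: The other loose tall tin, same as the first. A squat tin (62 mm in diameter, 45 mm high, no cap) that is not wanted stands with the two loose ones; their axes are at least 0.10 m apart. A third tall tin already stands in the crate, fixed.
- pad_a: Black rubber mat 76 x 76 x 3 mm, fixed, centred on the floor of an empty cell of the plywood crate. Origin at the centre of its underside, 5 mm above the desk; z up, x across and y along the crate's row of cells. A tin set on it has its underside 8 mm above the desk.
- pad_b: The same mat in the other empty cell. The crate is fixed, 90 mm (x) by 262 mm (y), rims 45 mm above the desk, walls 5 mm: three cells in a row along y, about 80 x 80 mm, 84.5 mm between centres. The cell without a mat (any of the three) holds a tall tin reaching 113 mm above the desk.
Things that resemble listed ones, but are neither listed nor needed, are in the scene too. Leave any blue or red look-alike of the tin_a alone.

How it is judged:
By the outcome, as a careful person would: the job done as asked, in the order asked, and still so for the second after the job is handed in, with the robot touching nothing.
It also fails if it takes over 58 s, if anything falls off the work surface, if the arm or the gripper's body presses on something with over 40 N, if the wrist force passes 120 N, or if a joint passes its speed limit or range.

### The arm

A 7-joint arm with a two-finger parallel gripper is mounted at the origin on a cart in front of the work surface, level with it; the furniture and walls round the work are solid. World frame = base frame: x ahead of the robot, y to its left, z up, the work surface at z = 0. Lengths are in m, angles in rad, forces in N, time in s.
With the tool pointing down it reaches from about 0.425 to 0.875 m from the base axis. Payload 8.4 kg.
Tool frame: the origin (TCP) lies on the centre line of the jaws, within the pads' length; the fingertips stand 22 mm ahead of it and the grasp point (between the pads) lies 3 mm ahead of it; z points along the fingers, y is the line along which they close (so a half turn about z gives the same grasp; the last joint's range is limited). The gripper opens to 85 mm and grips with 20 to 120 N. Pads are 22 mm wide; open, the fingers measure 114 mm over their backs; the gripper's body (76 mm by 85 mm) begins 54 mm behind the grasp point. The pads swing forward as they close: fully open they stand 13 mm farther back than shut.
Start: joints at [-1.411, 0.333, 0.04, 1.465, -0.013, 1.343, -0.059], TCP at [0.166, 0.628, 0.253] pointing down, gripper open.
Joint ranges: [-2.58, 2.58], [-0.38, 2.09], [-1.3, 1.39], [0.25, 2.4], [-1.5, 4.64], [0.08, 2.09], [-2.65, 2.65]. Speed limits (rad/s): [2.22, 2.22, 2.79, 2.79, 3.14, 3.14, 3.14].

### API

Orientations are given as a unit quaternion [x, y, z, w].
In Python, from rig import sensors, optics, job gives the robot as it stands.
- The arm moves only by the tool arm_command, never from a script. Its argument "series" is a list of rows, each a list of 7 numbers: the shift along the tool's x, y, z in m, then the turn, a rotation vector about the tool's x, y, z in rad, then the opening, from 0 (shut) to 1 (fully open). A call has 1 to 20 rows; each row shifts and turns the commanded pose from where the row before left it, along the tool's axes as they then stand; what a row does not reach is not made up. A row lasts 1/8 s, in which the tool goes at most 62.5 mm and 10.7 degrees, less where a joint would pass 70% of its speed; a pose out of reach is approached as far as the arm can. A call with a gripper value outside its range is refused whole. The fingers move at their own pace and stop on an object; "force" is the grip in N (left out, the last holds). Time passes only in rows, so rows that do not move let the fingers close. It gives the time, the measured TCP pose, the force, the opening and the grip force at its end, in the units of the state.
- sensors.observe(): the state, without advancing time (a new reading comes with each control period).
- optics.read_camera(name): name is "side" or "top" or "wrist"; returns the picture (384x512x3 uint8, blue, green, red); there is no depth.
- optics.camera_params(name): a dict with "camera_matrix" (3x3 intrinsics, pixels), "R" (3x3) and "t" (3): a world point X has camera coordinates R X + t. Camera axes: x right, y down, z forward; pixel columns grow to the right and rows downward; lengths in m; the calibration is good to about 2 mm. The wrist camera is an equidistant fisheye: a pixel r from the principal point sees the ray r / f radians off the axis. A picture is of the moment at which its call begins: read the wrist's pose just before it. camera_params takes no time and is no camera call; for the wrist camera it gives the pose at the moment of the call.
- job.sign_off(): hands the job in; it is judged then, once.
The state is a dict: "time_s": time; "joint_pos": joint angles; "joint_velocities": joint speeds; "tau": joint torques, N m; "eef_pos": TCP position; "tcp_rot": TCP orientation; "contact_force": force on the tool from outside, world axes, zero at the start; "moment": the same for the moment, N m; "gripper_width": finger opening in m; "grasp_force": force on a finger pad.
Only numpy, scipy, OpenCV 4.12 (cv2) and the standard library are available. Lean on these libraries where they do the work, as an engineer would, in place of code of your own. Each camera call takes 0.05 s, during which the arm holds its last target. There are 200 camera calls.

## Working session

There is one attempt and no reset: what is moved stays moved. The work goes in short steps, Python scripts to look and compute and a tool call to move; the robot and the scene stay as the last step left them, time stands still between calls to the robot, and variables do not carry over. Pictures are saved under pics/ and viewed, at most 10 in all, crops included, and the job is handed in when it is done.

Besides the shell and the picture viewer there is one more tool, called after "Emit:" in YAML: its name, and indented under it one key for each argument. arm_command: Moves the arm, as the interface text tells. Its arguments: {"type":"object","properties":{"series":{"type":"array","items":{"type":"array","items":{"type":"number"}}},"force":{"type":"number"}},"required":["series"]}

```bash
mkdir -p pics; ls; python3 - <<'E'
from rig import sensors, optics, job
import cv2,numpy as np
s=sensors.observe()
for k,v in s.items(): print(k,np.round(v,4))
for n in ("top","side"):
    im=optics.read_camera(n); cv2.imwrite(f"pics/{n}0.png",cv2.resize(im,(800,600),interpolation=cv2.INTER_CUBIC))
    p=optics.camera_params(n); print(n,{k:np.round(v,3).tolist() for k,v in p.items()})
E
```

```text
pics
time_s 0.0
joint_pos [-1.4112  0.3339  0.0398  1.4663 -0.0134  1.3433 -0.0585]
joint_velocities [-0.001  -0.0003 -0.0002  0.0008 -0.0007  0.0011  0.0001]
tau [ 2.00000e-04 -6.58565e+01  1.36520e+00 -4.05558e+01  1.66000e-02
  1.27000e-02 -1.00000e-04]
eef_pos [0.1662 0.6279 0.2524]
tcp_rot [ 1.290e-01  9.916e-01 -8.000e-04 -1.000e-04]
contact_force [-0.4455  0.0247 -0.0012]
moment [0.0517 0.0487 0.0152]
grasp_force 0.0
gripper_width 0.0854
top {'camera_matrix': [[464.586, 0.0, 262.08], [0.0, 464.586, 193.392], [0.0, 0.0, 1.0]], 'R': [[0.02, -1.0, -0.024], [-0.993, -0.017, -0.12], [0.119, 0.026, -0.993]], 't': [0.005, 0.572, 1.225]}
side {'camera_matrix': [[372.592, 0.0, 260.778], [0.0, 372.592, 184.484], [0.0, 0.0, 1.0]], 'R': [[0.962, -0.27, 0.021], [-0.13, -0.529, -0.839], [0.238, 0.805, -0.544]], 't': [-0.535, 0.123, 0.746]}
```

View pics/top0.png

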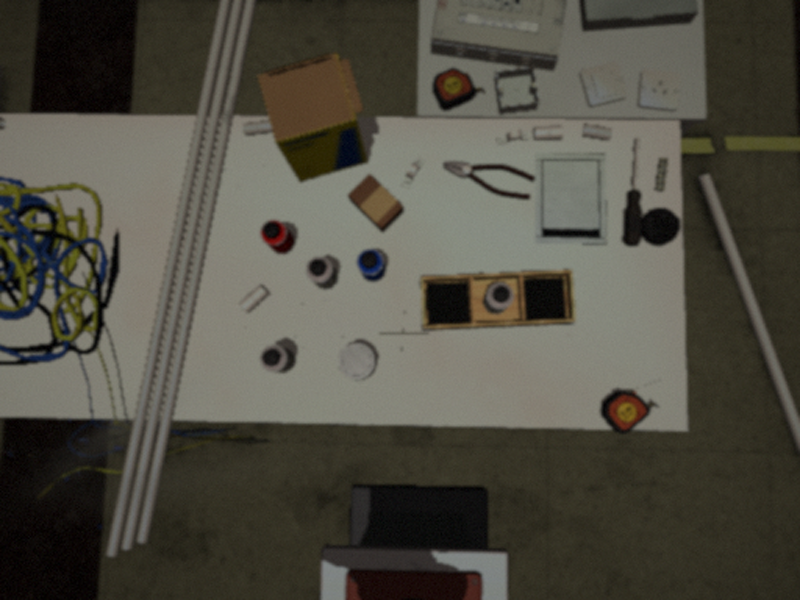

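View pics/side0.png

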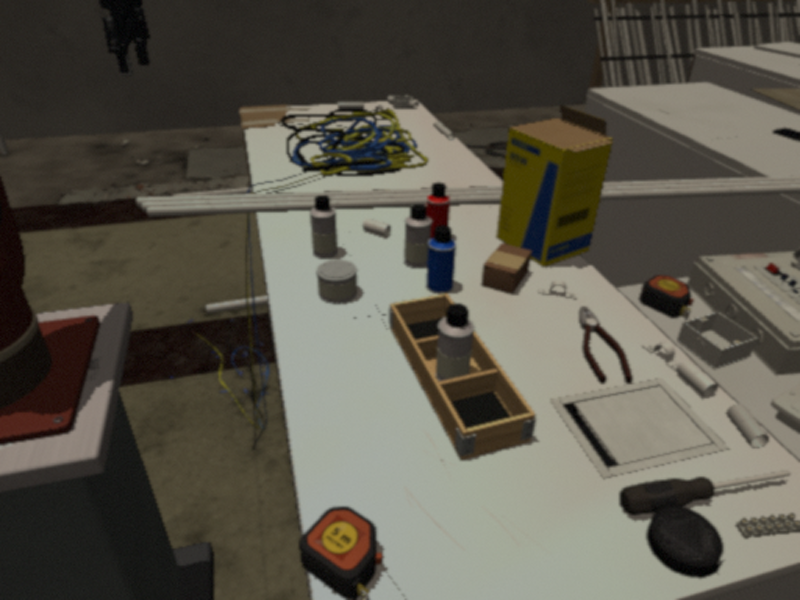

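The top view shows the loose grey tins with black caps at about (272,357) and (320,268), and the squat tin at (358,360). The crate spans (421–574, 269–328), with its middle cell occupied. The side view agrees. I'll enlarge the top view for exact pixels.

```bash
cat > h.py <<'E'
import numpy as np,cv2
from rig import sensors, optics
from scipy.spatial.transform import Rotation as Ro
def ray(n,u,v,z):
    p=optics.camera_params(n);K,R,t=[np.array(p[k]) for k in("camera_matrix","R","t")]
    d=R.T@np.linalg.inv(K)@[u,v,1];c=-R.T@t
    return c+d*(z-c[2])/d[2]
def proj(n,X):
    p=optics.camera_params(n);K,R,t=[np.array(p[k]) for k in("camera_matrix","R","t")]
    q=K@(R@np.array(X)+t);return q[:2]/q[2]
E
python3 - <<'E'
from h import *
im=optics.read_camera("top")[145:255,145:375]
im=cv2.convertScaleAbs(im,alpha=1.6)
cv2.imwrite("pics/c1.png",cv2.resize(im,None,fx=3.45,fy=3.45,interpolation=cv2.INTER_CUBIC))
E
```

```text
(no output)
```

View pics/c1.png

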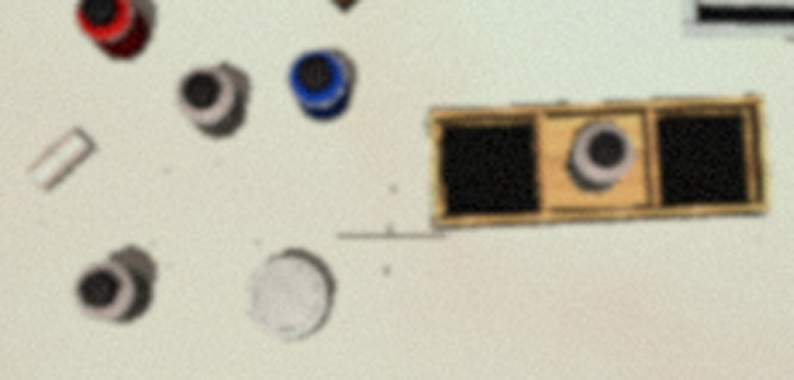

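Crop positions: tin caps at (99,288) and (203,89), crate tin cap (607,147), blue cap (317,72), squat (291,293). Outer rim corners are at (430,107), (762,94), (768,214) and (436,229), and mat centres at about (490,169) and (703,159).

```bash
python3 - <<'E'
from h import *
f=lambda u,v,z: ray("top",145+(u+.5)/3.45-.5,145+(v+.5)/3.45-.5,z)
for n,u,v,z in [("tin1",99,288,.108),("tin2",203,89,.108),("crtin",607,147,.113),("blue",317,72,.108),("red",98,10,.108),("squat",291,293,.045),("padL",490,169,.008),("padR",703,159,.008)]: print(n,f(u,v,z).round(4))
c=[f(u,v,.045)[:2] for u,v in [(430,107),(762,94),(768,214),(436,229)]]
c=np.array(c);print(c.round(4),c.mean(0));d=(c[0]+c[3]-c[1]-c[2])/2;print(np.linalg.norm(d),np.degrees(np.arctan2(-d[0],d[1])));d/=np.linalg.norm(d)
for k in(-1,0,1):print((c.mean(0)+k*.0845*d).round(4))
print(np.linalg.norm((c[0]+c[1]-c[2]-c[3])/2))
print([f(v[0],v[1],.0).round(3).tolist() for v in [(0,0),(700,0)]], [ray("top",a*.64,b*.64,0).round(3).tolist() for a,b in [(200,200),(165,330),(150,420),(130,100),(680,430)]])
s=sensors.observe();print(Ro.from_quat(s["tcp_rot"]).as_matrix().round(3))
E
```

```text
tin1 [0.4701 0.2376 0.108 ]
tin2 [0.6197 0.166  0.108 ]
crtin [ 0.5803 -0.1344  0.113 ]
blue [0.6339 0.0811 0.108 ]
red [0.6787 0.2473 0.108 ]
squat [0.4716 0.1019 0.045 ]
padL [ 0.5752 -0.0515  0.008 ]
padR [ 0.5862 -0.2215  0.008 ]
[[ 0.6188 -0.0029]
 [ 0.6332 -0.2615]
 [ 0.5394 -0.2655]
 [ 0.5232 -0.0093]] [ 0.57866456 -0.13480206]
0.25780300284803037 3.3963507379611246
[ 0.5837 -0.2192]
[ 0.5787 -0.1348]
[ 0.5737 -0.0505]
0.09487774162186256
[[0.709, 0.353, 0.0], [0.718, -0.221, 0.0]] [[0.757, 0.403, 0.0], [0.518, 0.453, 0.0], [0.359, 0.47, 0.0], [0.946, 0.545, 0.0], [0.361, -0.456, 0.0]]
[[-0.967  0.256 -0.   ]
 [ 0.256  0.967 -0.001]
 [-0.    -0.001 -1.   ]]
```

Emit:
arm_command:
  series:
    - [0, 0, 0, 0, 0, 0.164, 1]
    - [0, 0, 0, 0, 0, 0.164, 1]
    - [0, 0, 0, 0, 0, 0.164, 1]
    - [0, 0, 0, 0, 0, 0.164, 1]
    - [0, 0, 0, 0, 0, 0.164, 1]
    - [0, 0, 0, 0, 0, 0.164, 1]
    - [0, 0, 0, 0, 0, 0.164, 1]
    - [0, 0, 0, 0, 0, 0.164, 1]
    - [-0.0325, 0.0253, 0, 0, 0, 0, 1]
    - [-0.0325, 0.0253, 0, 0, 0, 0, 1]
    - [-0.0325, 0.0253, 0, 0, 0, 0, 1]
    - [-0.0325, 0.0253, 0, 0, 0, 0, 1]
    - [-0.0325, 0.0253, 0, 0, 0, 0, 1]
    - [-0.0325, 0.0253, 0, 0, 0, 0, 1]
    - [-0.0325, 0.0253, 0, 0, 0, 0, 1]
    - [-0.0325, 0.0253, 0, 0, 0, 0, 1]
    - [-0.0325, 0.0253, 0, 0, 0, 0, 1]
    - [-0.0325, 0.0253, 0, 0, 0, 0, 1]
    - [-0.0325, 0.0253, 0, 0, 0, 0, 1]
    - [-0.0325, 0.0253, 0, 0, 0, 0, 1]
  force: 50

```text
time_s: 2.65
eef_pos: [0.4705, 0.2371, 0.2532]
tcp_rot: [0.707, 0.707, -0.0, -0.0]
contact_force: [1.3, -0.0, -0.2]
gripper_width: 0.0855
grasp_force: 0.0
```

```bash
python3 - <<'E'
from h import *
s=sensors.observe();print(s["time_s"],s["eef_pos"],Ro.from_quat(s["tcp_rot"]).as_matrix().round(3),s["joint_pos"])
p=optics.camera_params("wrist");print(p)
cv2.imwrite("pics/w1.png",cv2.convertScaleAbs(cv2.resize(optics.read_camera("wrist"),(800,600),interpolation=cv2.INTER_CUBIC),alpha=1.5))
E
```

```text
2.65 [0.47048968 0.23711112 0.25324679] [[-0.  1. -0.]
 [ 1.  0.  0.]
 [ 0. -0. -1.]] [-1.07772131  0.07626259  0.56064608  1.78699605 -0.04230973  1.29034183
 -0.5066038 ]
{'camera_matrix': array([[297.31863964,   0.        , 256.76891907],
       [  0.        , 297.31863964, 192.15318828],
       [  0.        ,   0.        ,   1.        ]]), 'R': array([[ 9.99999942e-01,  9.86510643e-05, -3.24960870e-04],
       [ 1.99753388e-04, -9.44710242e-01,  3.27906266e-01],
       [-2.74645560e-04, -3.27906312e-01, -9.44710207e-01]]), 't': array([-0.47161023,  0.18102552,  0.45924621])}
```

View pics/w1.png

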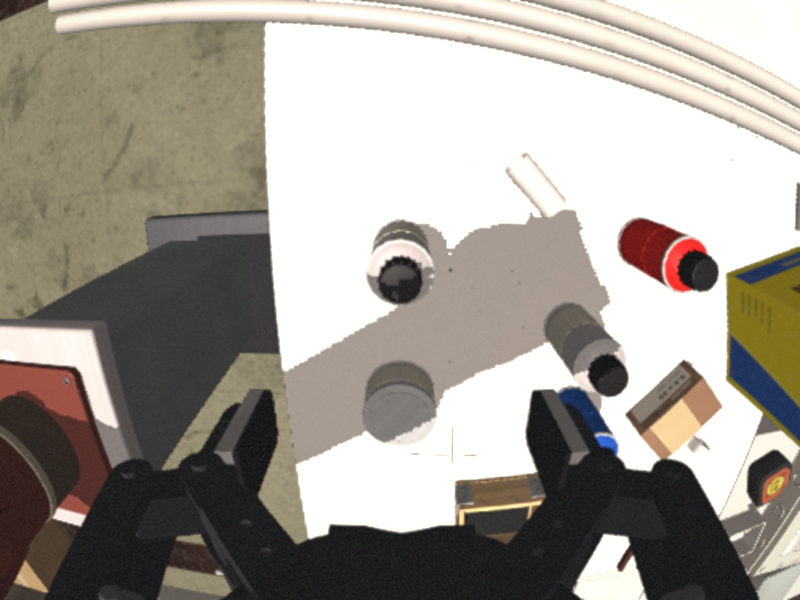

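The wrist view shows tin 1's cap top at (401,279), tin 2's at (608,375) and red's at (698,271). Converting these with the fisheye model.

```bash
cat >> h.py <<'E'
def wray(u,v,z,p=None):
    p=p or optics.camera_params("wrist");K,R,t=[np.array(p[k]) for k in("camera_matrix","R","t")]
    a=np.array([(u-K[0,2])/K[0,0],(v-K[1,2])/K[1,1]]);r=np.hypot(*a)
    d=R.T@np.r_[a/r*np.sin(r),np.cos(r)];c=-R.T@t
    return c+d*(z-c[2])/d[2]
E
python3 - <<'E'
from h import *
for u,v in [(401,279),(608,375),(698,271)]: print(wray(u*.64,v*.64,.108).round(4))
E
```

```text
[0.4751 0.2369 0.108 ]
[0.6196 0.167  0.108 ]
[0.6802 0.2435 0.108 ]
```

Emit:
arm_command:
  series:
    - [0, 0.002, 0.036, 0, 0, 0, 1]
    - [0, 0, 0.036, 0, 0, 0, 1]
    - [0, 0, 0.036, 0, 0, 0, 1]
    - [0, 0, 0.03, 0, 0, 0, 1]
    - [0, 0, 0.026, 0, 0, 0, 1]
    - [0, 0, 0.022, 0, 0, 0, 1]
    - [0, 0, 0, 0, 0, 0, 1]
    - [0, 0, 0, 0, 0, 0, 0]
    - [0, 0, 0, 0, 0, 0, 0]
    - [0, 0, 0, 0, 0, 0, 0]
    - [0, 0, 0, 0, 0, 0, 0]
    - [0, 0, 0, 0, 0, 0, 0]
    - [0, 0, 0, 0, 0, 0, 0]
    - [0, 0, 0, 0, 0, 0, 0]
    - [0, 0, 0, 0, 0, 0, 0]
    - [0, 0, 0, 0, 0, 0, 0]
  force: 50

```text
time_s: 4.7
eef_pos: [0.4722, 0.2388, 0.0684]
tcp_rot: [0.707, 0.707, 0.001, -0.0]
contact_force: [-2.0, -0.5, 6.4]
gripper_width: 0.0431
grasp_force: 49.5
```

Emit:
arm_command:
  series:
    - [0, 0, -0.02, 0, 0, 0, 0]
    - [0, 0, -0.03, 0, 0, 0, 0]
    - [0, 0, -0.04, 0, 0, 0, 0]
    - [0, 0, -0.04, 0, 0, 0, 0]
    - [0, 0, -0.02, 0, 0, 0, 0]
    - [-0.029, 0.0102, 0, 0, 0, 0, 0]
    - [-0.029, 0.0102, 0, 0, 0, 0, 0]
    - [-0.029, 0.0102, 0, 0, 0, 0, 0]
    - [-0.029, 0.0102, 0, 0, 0, 0, 0]
    - [-0.029, 0.0102, 0, 0, 0, 0, 0]
    - [-0.029, 0.0102, 0, 0, 0, 0, 0]
    - [-0.029, 0.0102, 0, 0, 0, 0, 0]
    - [-0.029, 0.0102, 0, 0, 0, 0, 0]
    - [-0.029, 0.0102, 0, 0, 0, 0, 0]
    - [-0.029, 0.0102, 0, 0, 0, 0, 0]
    - [0, 0, 0, 0, 0, 0, 0]
    - [0, 0, 0, 0, 0, 0, 0]

```text
time_s: 6.82
eef_pos: [0.5737, -0.0511, 0.2173]
tcp_rot: [0.707, 0.707, 0.0, -0.0]
contact_force: [-0.1, 0.3, -1.6]
gripper_width: 0.0431
grasp_force: 51.0
```

```bash
python3 - <<'E'
from h import *
s=sensors.observe();print(s["time_s"],s["eef_pos"],s["gripper_width"],s["contact_force"])
w=cv2.resize(optics.read_camera("wrist"),(800,600),interpolation=cv2.INTER_CUBIC)
cv2.imwrite("pics/w2.png",w)
E
```

```text
6.825 [ 0.57372697 -0.05107829  0.21732682] 0.04305046024570314 [-0.09077648  0.2521367  -1.61602732]
```

View pics/w2.png

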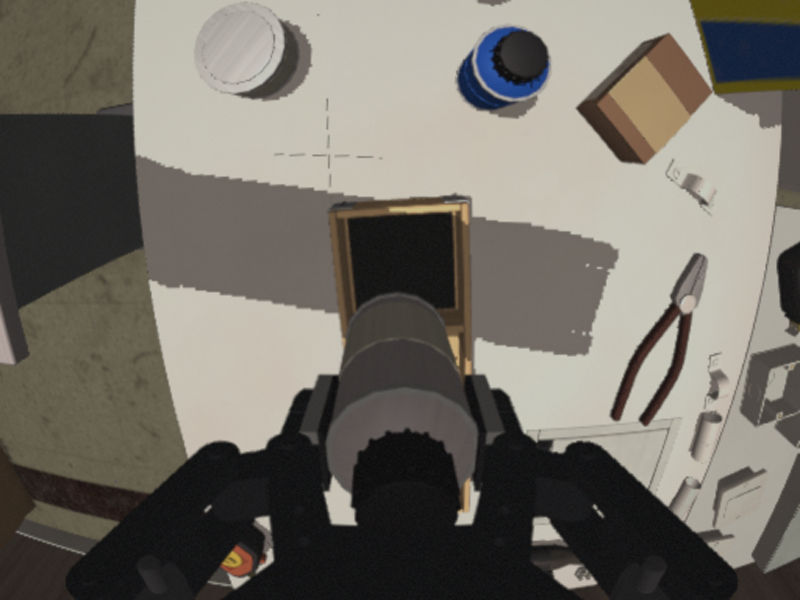

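The tin hangs straight in the jaws. Mat corners are at (348,214), (451,211) and (456,308), and the outer rim corners at (330,208) and (471,199).

```bash
python3 - <<'E'
from h import *
g=lambda u,v,z:wray(u*.64,v*.64,z)[:2]
a,b,c=g(348,214,.008),g(451,211,.008),g(456,308,.008)
print(a.round(4),b.round(4),c.round(4),"centre",((a+c)/2).round(4),np.linalg.norm(a-b),np.linalg.norm(b-c))
r,q=g(330,208,.045),g(471,199,.045);d=(q-r);w=np.linalg.norm(d);d/=w
print(r,q,w,np.degrees(np.arctan2(d[1],d[0])))
th=np.radians(3.4);d=np.array([np.cos(th),np.sin(th)]);y=np.array([-d[1],d[0]]);m=(r+q)/2
for s in(46.5,131,215.5):print(s,(m-y*s/1000).round(4))
E
```

```text
[ 0.5366 -0.0151] [ 0.6105 -0.0129] [ 0.6165 -0.0868] centre [ 0.5766 -0.051 ] 0.07391803642446859 0.07416972365563364
[ 0.5293492  -0.00555016] [6.19119205e-01 3.51670142e-04] 0.08996379799157261 3.761434004083554
46.5 [ 0.577 -0.049]
131 [ 0.582  -0.1334]
215.5 [ 0.587  -0.2177]
```

Emit:
arm_command:
  series:
    - [0.001, 0.0025, 0.03, 0, 0, 0, 0]
    - [0, 0, 0.035, 0, 0, 0, 0]
    - [0, 0, 0.03, 0, 0, 0, 0]
    - [0, 0, 0.02, 0, 0, 0, 0]
    - [0, 0, 0.012, 0, 0, 0, 0]
    - [0, 0, 0.005, 0, 0, 0, 0]
    - [0, 0, 0.003, 0, 0, 0, 0]
    - [0, 0, 0.002, 0, 0, 0, 0]
    - [0, 0, 0.002, 0, 0, 0, 0]
    - [0, 0, 0, 0, 0, 0, 0]
    - [0, 0, 0, 0, 0, 0, 0]

```text
time_s: 8.25
eef_pos: [0.5765, -0.0507, 0.0785]
tcp_rot: [0.707, 0.707, 0.0, 0.0]
contact_force: [-0.0, 0.2, -1.8]
gripper_width: 0.043
grasp_force: 51.0
```

2 mm to go; lower in 1 mm steps.

Emit:
arm_command:
  series:
    - [0, 0, 0.001, 0, 0, 0, 0]
    - [0, 0, 0.001, 0, 0, 0, 0]
    - [0, 0, 0.0005, 0, 0, 0, 0]
    - [0, 0, 0, 0, 0, 0, 0]
    - [0, 0, 0, 0, 0, 0, 0]

```text
time_s: 8.88
eef_pos: [0.5765, -0.0508, 0.0764]
tcp_rot: [0.707, 0.707, 0.0, -0.0]
contact_force: [-3.5, -0.0, 7.0]
gripper_width: 0.0431
grasp_force: 51.7
```

Contact with the mat (force +8.8 N). Release and lift.

Emit:
arm_command:
  series:
    - [0, 0, 0, 0, 0, 0, 0.6]
    - [0, 0, 0, 0, 0, 0, 0.7]
    - [0, 0, 0, 0, 0, 0, 0.8]
    - [0, 0, 0, 0, 0, 0, 0.8]
    - [0, 0, 0, 0, 0, 0, 0.8]
    - [0, 0, 0, 0, 0, 0, 0.8]
    - [0, 0, -0.01, 0, 0, 0, 0.8]
    - [0, 0, -0.03, 0, 0, 0, 0.8]
    - [0, 0, -0.04, 0, 0, 0, 0.8]
    - [0, 0, -0.05, 0, 0, 0, 0.8]
    - [0, 0, -0.04, 0, 0, 0, 1]
    - [0, 0, 0, 0, 0, 0, 1]

```text
time_s: 10.38
eef_pos: [0.578, -0.0512, 0.2497]
tcp_rot: [0.707, 0.707, 0.002, 0.002]
contact_force: [-0.1, 0.1, -0.3]
gripper_width: 0.0853
grasp_force: 0.0
```

```bash
python3 - <<'E'
from h import *
s=sensors.observe();print(s["time_s"],s["eef_pos"],s["gripper_width"],s["contact_force"])
w=cv2.resize(optics.read_camera("wrist"),(800,600),interpolation=cv2.INTER_CUBIC)
cv2.imwrite("pics/w3.png",w)
E
```

```text
10.375 [ 0.57799878 -0.05120234  0.249691  ] 0.08533331925008009 [-0.05556633  0.06050277 -0.33081475]
```

View pics/w3.png

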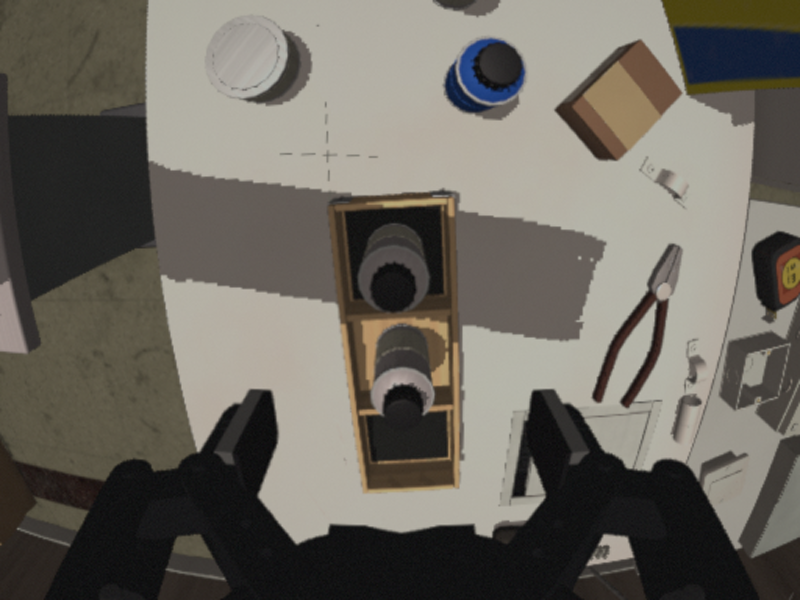

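The first tin stands upright on its mat. Going over to tin 2, and refining the far cell from the rim corners (330,204), (457,191), (461,488) and (365,492) in this picture.

```bash
python3 - <<'E'
from h import *
g=lambda u,v,z:wray(u*.64,v*.64,z)[:2]
c=np.array([g(*q,.045) for q in [(330,204),(457,191),(461,488),(365,492)]]);print(c.round(4))
d=(c[0]+c[1]-c[2]-c[3])/2;L=np.linalg.norm(d);d/=L;print(L,d,c.mean(0),c.mean(0)-.0845*d)
print(g(391,284,.116),g(403,403,.113))
E
```

```text
[[ 0.5288 -0.007 ]
 [ 0.6177  0.002 ]
 [ 0.634  -0.262 ]
 [ 0.5453 -0.2661]]
0.26208319153573073 [-0.06252294  0.99804353] [ 0.58147768 -0.13325507] [ 0.58676087 -0.21758974]
[ 0.57282535 -0.04416024] [ 0.57978439 -0.12482629]
```

Emit:
arm_command:
  series:
    - [0.0272, 0.0054, 0, 0, 0, 0, 1]
    - [0.0272, 0.0054, 0, 0, 0, 0, 1]
    - [0.0272, 0.0054, 0, 0, 0, 0, 1]
    - [0.0272, 0.0054, 0, 0, 0, 0, 1]
    - [0.0272, 0.0054, 0, 0, 0, 0, 1]
    - [0.0272, 0.0054, 0, 0, 0, 0, 1]
    - [0.0272, 0.0054, 0, 0, 0, 0, 1]
    - [0.0272, 0.0054, 0, 0, 0, 0, 1]
    - [0, 0, 0, 0, 0, 0, 1]
    - [0, 0, 0, 0, 0, 0, 1]

```text
time_s: 11.68
eef_pos: [0.6198, 0.1666, 0.2457]
tcp_rot: [0.707, 0.707, -0.0, 0.0]
contact_force: [1.3, -1.1, 0.6]
gripper_width: 0.0856
grasp_force: 0.0
```

Emit:
arm_command:
  series:
    - [0, 0, 0.036, 0, 0, 0, 1]
    - [0, 0, 0.036, 0, 0, 0, 1]
    - [0, 0, 0.034, 0, 0, 0, 1]
    - [0, 0, 0.03, 0, 0, 0, 1]
    - [0, 0, 0.024, 0, 0, 0, 1]
    - [0, 0, 0.018, 0, 0, 0, 1]
    - [0, 0, 0, 0, 0, 0, 1]
    - [0, 0, 0, 0, 0, 0, 0]
    - [0, 0, 0, 0, 0, 0, 0]
    - [0, 0, 0, 0, 0, 0, 0]
    - [0, 0, 0, 0, 0, 0, 0]
    - [0, 0, 0, 0, 0, 0, 0]
    - [0, 0, 0, 0, 0, 0, 0]
    - [0, 0, 0, 0, 0, 0, 0]
    - [0, 0, 0, 0, 0, 0, 0]
  force: 50

```text
time_s: 13.55
eef_pos: [0.6204, 0.1672, 0.069]
tcp_rot: [0.707, 0.707, 0.001, 0.0]
contact_force: [-0.6, -0.4, 6.5]
gripper_width: 0.0428
grasp_force: 50.9
```

Emit:
arm_command:
  series:
    - [0, 0, -0.02, 0, 0, 0, 0]
    - [0, 0, -0.03, 0, 0, 0, 0]
    - [0, 0, -0.04, 0, 0, 0, 0]
    - [0, 0, -0.04, 0, 0, 0, 0]
    - [0, 0, -0.03, 0, 0, 0, 0]
    - [-0.0275, -0.0024, 0, 0, 0, 0, 0]
    - [-0.0275, -0.0024, 0, 0, 0, 0, 0]
    - [-0.0275, -0.0024, 0, 0, 0, 0, 0]
    - [-0.0275, -0.0024, 0, 0, 0, 0, 0]
    - [-0.0275, -0.0024, 0, 0, 0, 0, 0]
    - [-0.0275, -0.0024, 0, 0, 0, 0, 0]
    - [-0.0275, -0.0024, 0, 0, 0, 0, 0]
    - [-0.0275, -0.0024, 0, 0, 0, 0, 0]
    - [-0.0275, -0.0024, 0, 0, 0, 0, 0]
    - [-0.0275, -0.0024, 0, 0, 0, 0, 0]
    - [-0.0275, -0.0024, 0, 0, 0, 0, 0]
    - [-0.0275, -0.0024, 0, 0, 0, 0, 0]
    - [-0.0275, -0.0024, 0, 0, 0, 0, 0]
    - [-0.0275, -0.0024, 0, 0, 0, 0, 0]
    - [0, 0, 0, 0, 0, 0, 0]

```text
time_s: 16.05
eef_pos: [0.584, -0.2219, 0.228]
tcp_rot: [0.709, 0.705, -0.001, 0.0]
contact_force: [-0.2, 1.2, -2.0]
gripper_width: 0.0426
grasp_force: 51.1
```

```bash
python3 - <<'E'
from h import *
s=sensors.observe();print(s["time_s"],s["eef_pos"],s["gripper_width"],s["contact_force"])
w=cv2.resize(optics.read_camera("wrist"),(800,600),interpolation=cv2.INTER_CUBIC)
cv2.imwrite("pics/w4.png",w)
E
```

```text
16.05 [ 0.58396908 -0.22190585  0.22800267] 0.04263515859813072 [-0.18260923  1.15005999 -1.9573781 ]
```

View pics/w4.png

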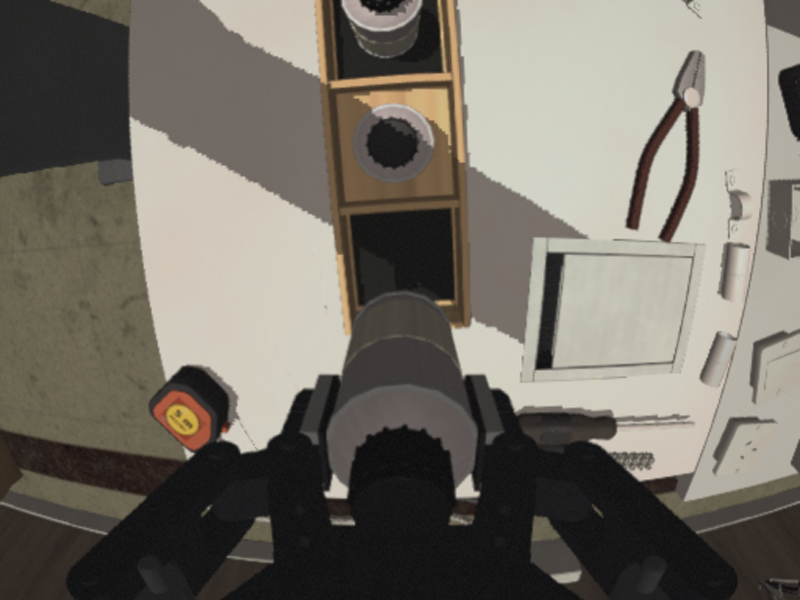

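The tin is held straight above the far cell, whose mat is at about (354–455, 210–302). Settle, then lower.

Emit:
arm_command:
  series:
    - [0, 0, 0, 0, 0, 0, 0]
    - [0, 0, 0, 0, 0, 0, 0]

```text
time_s: 16.35
eef_pos: [0.5862, -0.2171, 0.2277]
tcp_rot: [0.707, 0.708, 0.0, -0.0]
contact_force: [0.6, -0.2, -2.4]
gripper_width: 0.0432
grasp_force: 51.1
```

```bash
python3 - <<'E'
from h import *
s=sensors.observe();print(s["eef_pos"],Ro.from_quat(s["tcp_rot"]).as_matrix().round(3))
E
```

```text
[ 0.58615921 -0.21708281  0.22773872] [[-0.001  1.    -0.   ]
 [ 1.     0.001  0.   ]
 [ 0.    -0.    -1.   ]]
```

Emit:
arm_command:
  series:
    - [-0.001, 0, 0.03, 0, 0, 0, 0]
    - [0, 0, 0.035, 0, 0, 0, 0]
    - [0, 0, 0.03, 0, 0, 0, 0]
    - [0, 0, 0.025, 0, 0, 0, 0]
    - [0, 0, 0.015, 0, 0, 0, 0]
    - [0, 0, 0.006, 0, 0, 0, 0]
    - [0, 0, 0.004, 0, 0, 0, 0]
    - [0, 0, 0.002, 0, 0, 0, 0]
    - [0, 0, 0.001, 0, 0, 0, 0]
    - [0, 0, 0, 0, 0, 0, 0]
    - [0, 0, 0, 0, 0, 0, 0]

```text
time_s: 17.73
eef_pos: [0.5861, -0.2191, 0.08]
tcp_rot: [0.707, 0.707, 0.0, 0.0]
contact_force: [0.8, -0.3, -1.5]
gripper_width: 0.0429
grasp_force: 51.1
```

Emit:
arm_command:
  series:
    - [0, 0, 0.001, 0, 0, 0, 0]
    - [0, 0, 0.001, 0, 0, 0, 0]
    - [0, 0, 0.001, 0, 0, 0, 0]
    - [0, 0, 0, 0, 0, 0, 0]
    - [0, 0, 0, 0, 0, 0, 0]

```text
time_s: 18.35
eef_pos: [0.586, -0.2191, 0.077]
tcp_rot: [0.707, 0.707, 0.0, -0.0]
contact_force: [-1.5, 1.6, 2.7]
gripper_width: 0.0431
grasp_force: 51.7
```

Emit:
arm_command:
  series:
    - [0, 0, 0.0004, 0, 0, 0, 0]
    - [0, 0, 0, 0, 0, 0, 0]
    - [0, 0, 0, 0, 0, 0, 0.6]
    - [0, 0, 0, 0, 0, 0, 0.7]
    - [0, 0, 0, 0, 0, 0, 0.8]
    - [0, 0, 0, 0, 0, 0, 0.8]
    - [0, 0, 0, 0, 0, 0, 0.8]
    - [0, 0, 0, 0, 0, 0, 0.8]
    - [0, 0, -0.01, 0, 0, 0, 0.8]
    - [0, 0, -0.03, 0, 0, 0, 0.8]
    - [0, 0, -0.04, 0, 0, 0, 0.8]
    - [0, 0, -0.05, 0, 0, 0, 0.8]
    - [0, 0, -0.05, 0, 0, 0, 1]
    - [0, 0, 0, 0, 0, 0, 1]
    - [0, 0, 0, 0, 0, 0, 1]

```text
time_s: 20.23
eef_pos: [0.5859, -0.219, 0.2565]
tcp_rot: [0.707, 0.707, 0.0, 0.0]
contact_force: [0.4, 0.9, 0.0]
gripper_width: 0.0851
grasp_force: 0.0
```

```bash
python3 - <<'E'
from h import *
s=sensors.observe();print(s["time_s"],s["eef_pos"],s["gripper_width"],s["contact_force"])
a=optics.read_camera("side")[120:360,130:450];b=optics.read_camera("wrist")
cv2.imwrite("pics/f.png",np.hstack([cv2.resize(a,(400,300)),cv2.resize(b,(400,300))]))
E
```

```text
20.225 [ 0.58590474 -0.21897799  0.25654727] 0.0850696522565203 [0.36826371 0.85387874 0.04593018]
```

View pics/f.png

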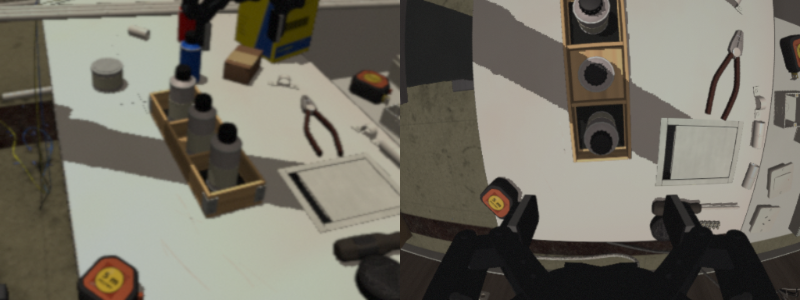

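All three tins stand upright in the crate: caps at (183,73), (203,102) and (228,132) in the side crop. The gripper is clear above them, and the squat, blue and red tins are untouched.

```bash
python3 -c "from rig import job; print(job.sign_off())"
```

```text
the job is handed in; nothing more can be done
None
```

Both loose tall tins now stand upright on the mats in the two empty crate cells, one in each, the squat tin was left alone, and the job was handed in after about 20 s of robot time.

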